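Pack the run caddy at the chromatography bench

ROBOT

A 6-joint arm with a two-finger parallel gripper is mounted at the origin on the work surface. World frame = base frame: x ahead of the robot, y to its left, z up, the work surface at z = 0. Lengths are in m, angles in rad, forces in N, time in s.
With the tool pointing down it reaches from about 0.325 to 0.775 m from the base axis. Payload 5.5 kg.
Tool frame: the origin (TCP) lies between the finger pads; the fingertips stand 8 mm ahead of it and the grasp point (between the pads) lies 11 mm behind it; x points along the fingers, z is the direction in which the jaws open and shut, and the axes are right-handed (so a half turn about x gives the same grasp; the last joint's range is limited). The gripper opens to 88 mm and grips with 3 to 60 N. Pads are 20 mm wide; open, the fingers measure 115 mm over their backs; the gripper's body (75 mm by 178 mm) begins 61 mm behind the grasp point.
Start: joints at [1.246, 0.091, 1.231, -0, 1.82, -0.057], TCP at [0.159, 0.579, 0.231] pointing down, gripper open.
Joint ranges: [-2.87, 2.87], [-0.86, 2.18], [0.17, 2.46], [-1.51, 4.65], [0.06, 2.69], [-2.65, 2.65]. Speed limits (rad/s): [2.57, 2.57, 3.01, 3.14, 3.14, 3.14].

INTERFACE

Orientations are given as a 3x3 rotation matrix whose columns are the frame's x, y, z axes.
In Python, from bench import ctrl, capture gives the robot as it stands.
- The arm moves only by the shell command python3 -m jog 'ROWS' [FORCE]. ROWS is JSON, a list that holds one entry, the list of rows, each a list of 5 numbers: the shift along the tool's x, y, z in units of 30 mm (1.0 is 30 mm), then the turn about the tool's x in units of 8 degrees (1.0 is 8 degrees), then the gripper command: -1 is fully open, 1 is shut, values between are in proportion. In form: [[[dx, dy, dz, spin, claw], ...]]. A call has 1 to 12 rows; each row shifts and turns the pose as measured when the row begins, along the tool's axes as they then stand; what a row does not reach is not made up. A row lasts 1/10 s, in which the tool goes at most 50 mm and 8.59 degrees, less where a joint would pass 70% of its speed; a pose out of reach is approached as far as the arm can. A call is refused whole if a number of a shift passes 1 or a number of a turn 1, either way. A call with a gripper value outside its range is refused whole. The fingers move at their own pace and stop on an object; FORCE is the grip in N (left out, the last holds). Time passes only in rows, so rows that do not move let the fingers close. It gives the time, the measured TCP pose, the force and the opening at its end, in the units of the state.
- ctrl.get_obs(): the state, without advancing time (a new reading comes with each control period).
- capture(name): name is "scene" or "top"; returns a dict with "color" (420x560x3 uint8, red, green, blue), "intrinsics" (3x3 intrinsics, pixels), "world_to_cam" (4x4, takes a point from world to camera coordinates). Camera axes: x right, y down, z forward; pixel columns grow to the right and rows downward; lengths in m; the calibration is good to about 2 mm. A picture is of the moment at which its call begins. There is no depth.
- ctrl.sign_off(): hands the job in, once; it reports no verdict.
The state is a dict: "t": time; "joint_pos": joint angles; "qd": joint speeds; "tau": joint torques, N m; "tcp_pos": TCP position; "orientation": TCP orientation; "wrist_force": force on the tool from outside, world axes, zero at the start; "moment": the same for the moment, N m; "finger_gap": finger opening in m.
Only numpy, scipy, OpenCV 4.12 (cv2) and the standard library are available. Lean on these libraries where they do the work, as an engineer would, in place of code of your own. Each camera call takes 0.05 s, during which the arm holds its last target. There are 200 camera calls.

TASK

Pack the grey caddy for the next chromatography run: lay the long steel column in its long trough, and stand the capped bottle in the large bay, the tall capped vial in the middle bay beside it and the short capped vial in the corner bay. Keep the glassware upright and set it down rather than dropping it, each thing resting on the floor of its recess. Leave the uncapped bottle, the uncapped vial, the short column, the beaker and the mouse where they are.

Things in the scene. Friction and masses are not known exactly. Their poses are not given: they have to be found in the camera images.
- caddy: Fixed grey caddy 134 (x) x 182 (y) x 16 mm high, walls 4. Origin: centre of underside. Recess centres (x, y) in its frame: trough (-41, 0), 44 x 174, floor 12 above bench; large bay (24, 48), 78 x 78; middle bay (41, -17) and corner bay (41, -65), 44 x 44; bay floors 4 above bench. Solid ledge between small bays and trough. With the bottle in, the gripper has little room over the trough.
- bottle: Wanted. Amber solvent bottle with white screw cap: body 56 mm diameter up to 62 mm, shoulder narrowing to a 28 mm neck at 78 mm, cap 36 mm diameter from 80 to 105 mm (its top), cap fast on the bottle; about 0.2 kg. Origin: centre of its underside, z up its axis.
- tall_vial: Wanted. Tall amber vial with crimped aluminium cap: 23 mm diameter up to 59 mm, then a 16 mm neck and a cap of 21 mm diameter from 66 to 75 mm (its top). About 35 g. Origin: centre of its underside, z up its axis.
- short_vial: Wanted. Short amber vial with crimped aluminium cap: 23 mm diameter up to 30 mm, then a 16 mm neck and a cap of 21 mm diameter from 37 to 46 mm (its top). About 25 g. Origin: centre of its underside, z up its axis.
- column: Wanted. Long steel chromatography column lying down, 150 mm long along its x: 12 mm round tube with a hexagonal nut, 20 mm across flats and 24 mm long, near each end. Both ends alike; the nuts keep it from rolling and hold the tube's axis 10 mm above what it lies on. Origin: mid length, on the tube's axis. About 0.15 kg.
- open_bottle: Not wanted. Amber bottle like the other but without a cap: 92 mm high, open 28 mm neck with a dark mouth. Origin: centre of its underside, z up its axis.
- open_vial: Not wanted. Amber vial as tall as the tall one (75 mm, 23 mm diameter) but without a cap: open neck with a dark mouth. Origin: centre of its underside, z up its axis.
- short_column: Not wanted. Steel column like the long one but only 85 mm long along its x. Origin: mid length, on the tube's axis, 10 mm above the bench.
- beaker: Bystander: white open cup-shaped beaker, 68 mm rim diameter, 85 mm high. Origin: centre of its underside, z up its axis.
- mouse: Bystander: grey computer mouse, 105 x 60 mm, 32 mm high. Origin: centre of its underside.
Things that resemble listed ones, but are neither listed nor needed, are in the scene too. What is shaped like the short_vial but turquoise is not meant. Leave any green or pink look-alike of the tall_vial alone.

How it is judged:
At the end, for the whole second after the job is handed in: Bottle and vials upright (0.12 rad) on the floors of their bays and the column along the floor of its trough, each within 15 mm (column 16 mm) of the recess's centre per axis, i.e. anywhere it fits; all at rest. Look-alikes, beaker and mouse within 30 mm of their starts, still upright (x of bottle in the frame of caddy between 0.009 and 0.039 m and y of bottle in the frame of caddy between 0.033 and 0.063 m and z of bottle in the frame of caddy between 0 and 0.008 m and angle between each of bottle, tall_vial, short_vial's own z axis and vertical below 0.12 rad and x of tall_vial in the frame of caddy between 0.026 and 0.056 m and y of tall_vial in the frame of caddy between -0.032 and -0.002 m and z of tall_vial in the frame of caddy between 0 and 0.008 m and x of short_vial in the frame of caddy between 0.026 and 0.056 m and y of short_vial in the frame of caddy between -0.08 and -0.05 m and z of short_vial in the frame of caddy between 0 and 0.008 m and x of column in the frame of caddy between -0.057 and -0.025 m and y of column in the frame of caddy between -0.016 and 0.016 m and z of column in the frame of caddy between 0.018 and 0.026 m and angle between the x axis of column and the y axis of caddy, either way round below 0.3 rad and linear speed of each of bottle, tall_vial, short_vial, column below 0.02 m/s and distance of each of open_bottle, open_vial, short_column, beaker, mouse from where it was at the start of the episode below 0.03 m and angle between each of open_bottle, open_vial, beaker's own z axis and vertical below 0.2 rad); the robot touches nothing.
It fails at once if a look-alike (uncapped bottle, uncapped vial, short column) is moved more than 30 mm (distance of any of open_bottle, open_vial, short_column from where it was at the start of the episode above 0.03 m).
It fails at once if the beaker or the mouse is moved more than 30 mm (distance of any of beaker, mouse from where it was at the start of the episode above 0.03 m).
It fails at once if the capped bottle or a capped vial is tipped more than 0.6 rad (angle between any of bottle, tall_vial, short_vial's own z axis and vertical above 0.6 rad).
It fails at once if the capped bottle or a capped vial is dropped or knocked away (faster than 0.5 m/s out of the fingers) ((linear speed of bottle above 0.5 m/s and contact force between bottle and the fingers below 0.05 N) or (linear speed of tall_vial above 0.5 m/s and contact force between tall_vial and the fingers below 0.05 N) or (linear speed of short_vial above 0.5 m/s and contact force between short_vial and the fingers below 0.05 N)).
It also fails if it takes over 106 s, if anything falls off the work surface, if the arm or the gripper's body presses on something with over 40 N, if the wrist force passes 120 N, or if a joint passes its speed limit or range.

## Working session

There is one attempt and no reset: what is moved stays moved. The work goes in short steps, Python scripts to look and compute and a shell command to move; the robot and the scene stay as the last step left them, time stands still between calls to the robot, and variables do not carry over. Pictures are saved under pics/ and viewed, about 12 in all and at most 16, crops included, and the job is handed in when it is done.

```bash
ls; mkdir -p pics; cat > h.py <<'E'
import numpy as np, cv2
from bench import ctrl, capture
def snap(cam,fn,crop=None,s=1):
    c=capture(cam); im=c["color"][:,:,::-1]
    np.savez('cal_'+cam,K=c["intrinsics"],T=c["world_to_cam"]); cv2.imwrite('raw_'+cam+'.png',im)
    if crop: x0,y0,x1,y1=crop; im=im[y0:y1,x0:x1]
    cv2.imwrite('pics/'+fn,cv2.resize(im,None,fx=s,fy=s,interpolation=cv2.INTER_CUBIC))
def w(cam,u,v,z):
    d=np.load('cal_'+cam+'.npz');K,T=d['K'],d['T']
    r=T[:3,:3].T@np.linalg.inv(K)@np.array([u,v,1.]);o=-T[:3,:3].T@T[:3,3]
    return o+r*(z-o[2])/r[2]
def px(cam,p):
    d=np.load('cal_'+cam+'.npz');q=d['K']@(d['T'][:3,:3]@np.array(p)+d['T'][:3,3]);return q[:2]/q[2]
E
python3 - <<'E'
from h import *
snap('top','a.png',None,1.42);snap('scene','b.png',None,1.42)
o=ctrl.get_obs();print(o['t'],o['tcp_pos'],o['orientation'],o['finger_gap'])
for c in('top','scene'):
    d=np.load('cal_'+c+'.npz');print(d['K'],-d['T'][:3,:3].T@d['T'][:3,3])
E
```

```text
pics
0.1 [0.15866379 0.57837734 0.22962686] [[-5.42093630e-04 -9.64365607e-01  2.64572642e-01]
 [-1.66281265e-03  2.64573185e-01  9.64364177e-01]
 [-9.99998471e-01  8.28409414e-05 -1.74698277e-03]] 0.08782306015285206
[[402.48149295   0.         277.78338311]
 [  0.         402.48149295 213.92736282]
 [  0.           0.           1.        ]] [ 0.40023164 -0.01315129  1.07554418]
[[424.30286155   0.         283.17217028]
 [  0.         424.30286155 213.27193326]
 [  0.           0.           1.        ]] [1.11061059 0.57862702 0.6698684 ]
```

View pics/a.png

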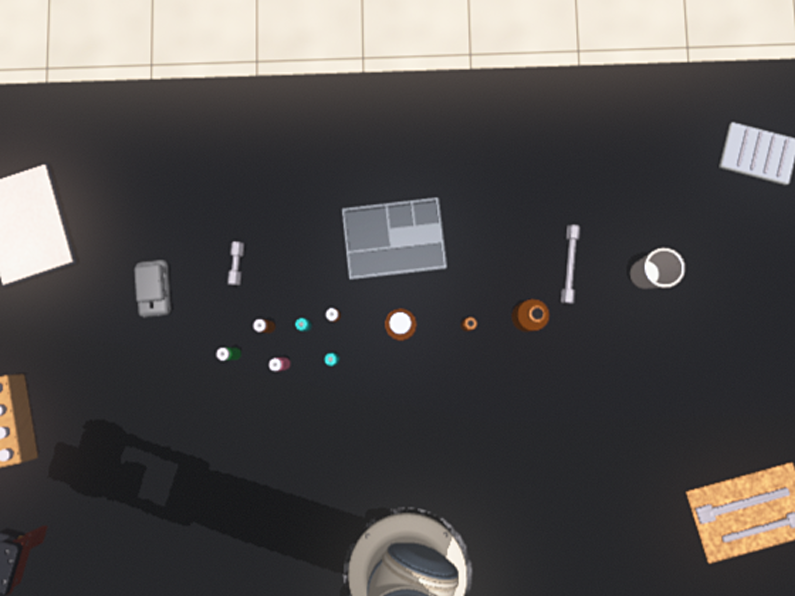

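View pics/b.png

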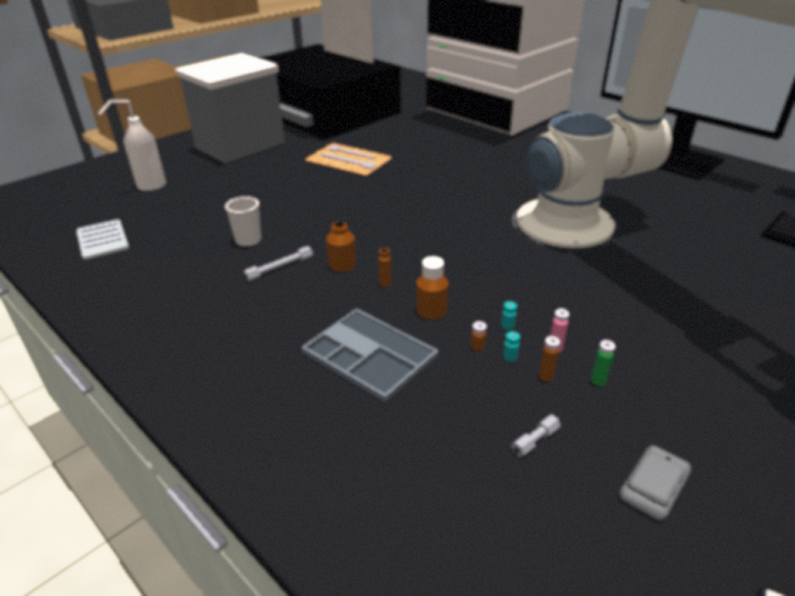

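Top view (1.42× scale): caddy corners are at about (343,208), (437,198), (446,268) and (349,278), with the trough on the robot side. The bottle cap is at (400,323), the tall vial at (260,325), the short vial at (332,314), and the column runs from (573,232) to (568,297). I'll enlarge it for exact pixels.

```bash
python3 - <<'E'
import cv2
im=cv2.imread('raw_top.png')
a=cv2.resize(im[130:260,150:330],None,fx=4.4,fy=4.4,interpolation=cv2.INTER_CUBIC)
cv2.imwrite('pics/c.png',a)
E
```

```text
(no output)
```

View pics/c.png

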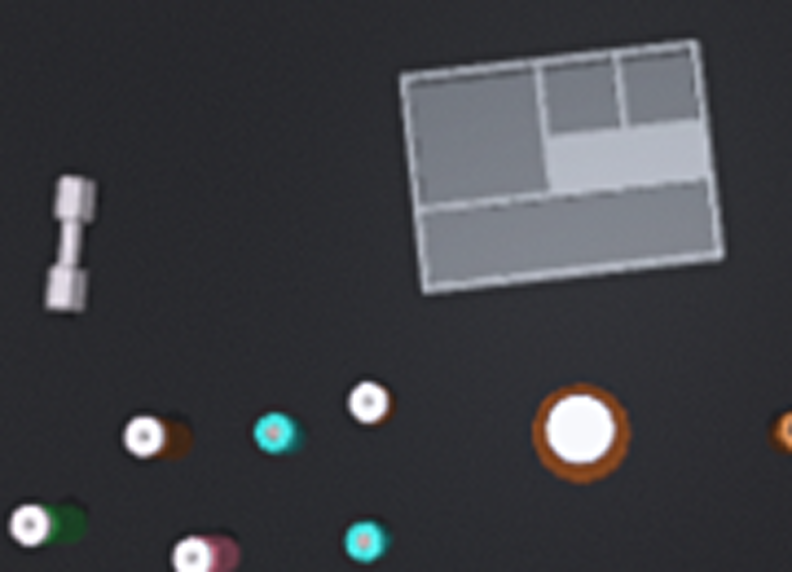

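Crop (4.4×, origin raw (150,130)): caddy corners (400,74), (697,40), (723,258), (424,293); caps: short vial (368,402), tall vial (144,437), bottle (580,430).

```bash
python3 - <<'E'
from h import *
f=lambda u,v,z:w('top',150+(u+.5)/4.4-.5,130+(v+.5)/4.4-.5,z)
C=[f(*p,.016) for p in((400,74),(697,40),(723,258),(424,293))]
c=np.mean(C,0);ex=(C[0]+C[1]-C[2]-C[3]);ey=(C[0]+C[3]-C[1]-C[2])
a=np.arctan2(ex[1],ex[0]);b=np.arctan2(-ey[0],ey[1]);print('caddy',c,'yaw',a,b,np.linalg.norm(ex)/2,np.linalg.norm(ey)/2)
th=(a+b)/2;R=np.array([[np.cos(th),-np.sin(th)],[np.sin(th),np.cos(th)]])
for n,p in dict(trough=(-41,0),large=(24,48),mid=(41,-17),corner=(41,-65)).items():print(n,c[:2]+R@np.array(p)/1000)
print('short',f(368,402,.046),'tall',f(144,437,.075),'bottle',f(580,430,.105))
g=lambda u,v:w('top',(u+.5)/1.42-.5,(v+.5)/1.42-.5,.010)
p,q=g(573.5,225),g(567.5,302);print('col',p,q,(p+q)/2,np.linalg.norm(p-q),np.arctan2(*(p-q)[1::-1]))
# refine with scene cam: reproject
for n,P in dict(short=[*f(368,402,.046)],tall=[*f(144,437,.075)],bottle=[*f(580,430,.105)]).items():print(n,px('scene',P)*1.42)
E
```

```text
caddy [0.61387963 0.01118    0.016     ] yaw 0.09323866478069867 0.09240846146221847 0.1351882267619448 0.1819110610339851
trough [0.57305613 0.00737969]
large [0.63332717 0.06119792]
mid [ 0.65627886 -0.00194652]
corner [ 0.66072799 -0.04973987]
short [0.47069054 0.12580562 0.046     ] tall [0.45144143 0.24985753 0.075     ] bottle [0.44881777 0.00138913 0.105     ]
col [ 0.6310812 -0.3270232  0.01     ] [ 0.48625808 -0.3094161   0.01      ] [ 0.55866964 -0.31821965  0.01      ] 0.14588950078110352 -0.12098283437951443
short [479.12909716 324.79471141]
tall [552.55813179 339.66404605]
bottle [432.71882011 261.09451666]
```

```bash
cat > d.py <<'E'
# usage: d.py x y z yawdeg -> remaining shift in tool units and spin units
import sys;from h import *
x,y,z,yaw=map(float,sys.argv[1:]);o=ctrl.get_obs();R=np.array(o['orientation']);p=np.array(o['tcp_pos'])
cy=np.degrees(np.arctan2(R[1,2],R[0,2]))
print('t',round(o['t'],2),'tcp',p.round(4),'yaw',cy.round(1),'tilt',np.degrees(np.arccos(-R[2,0])).round(2),'gap',round(o['finger_gap'],4),'F',np.array(o['wrist_force']).round(1),
 '| need units',(R.T@(np.array([x,y,z])-p)/.03).round(2),'spin',round((cy-yaw)/8,2),'j',np.array(o['joint_pos']).round(2))
E
python3 -m jog '[[[0,0,0,0.97,-0.14],[0,0,0,0.97,-0.14],[0,0,0,0.97,-0.14],[0,0,0,0.97,-0.14],[0,0,0,0.97,-0.14],[0,0,0,0.97,-0.14],[0,0,0,0.97,-0.14],[0,0,0,0.97,-0.14],[0,0,0,0.97,-0.14]]]' 10
python3 d.py 0.4514 0.2499 0.15 5.3
```

```text
t: 1.0
tcp_pos: [0.1581, 0.5768, 0.2233]
orientation: [[-0.004, -0.036, 0.999], [-0.012, 0.999, 0.036], [-1.0, -0.012, -0.004]]
wrist_force: [-0.0, -0.5, 0.7]
finger_gap: 0.05
t 1.0 tcp [0.1581 0.5768 0.2233] yaw 2.1 tilt 0.72 gap 0.05 F [-0.  -0.5  0.7] | need units [  2.54 -11.21   9.38] spin -0.4 j [1.25 0.1  1.24 0.   1.82 1.21]
```

```bash
python3 -m jog '[[[0,-0.95,0.8,-0.1,-0.14],[0,-0.95,0.8,-0.1,-0.14],[0,-0.95,0.8,-0.1,-0.14],[0,-0.95,0.8,-0.1,-0.14],[0,-0.95,0.8,0,-0.14],[0,-0.95,0.8,0,-0.14],[0,-0.95,0.8,0,-0.14],[0,-0.95,0.8,0,-0.14],[0,-0.95,0.8,0,-0.14],[0,-0.95,0.8,0,-0.14],[0,-0.9,0.75,0,-0.14]]]' >/dev/null
python3 d.py 0.4514 0.2499 0.11 5.3
```

```text
t 2.1 tcp [0.4495 0.2765 0.2185] yaw 5.6 tilt 1.32 gap 0.0499 F [ 0.4  1.6 -0. ] | need units [ 3.63 -0.82  0.02] spin 0.04 j [ 0.5  -0.09  1.43 -0.01  1.82  0.39]
```

```bash
python3 -m jog '[[[0,-0.8,0,0,-0.14],[0.6,0,0,0,-0.14],[0.8,0,0,0,-0.14],[0.8,0,0,0,-0.14],[0.6,0,0,0,-0.14],[0,0,0,0,-0.14]]]' >/dev/null
python3 d.py 0.4514 0.2499 0.039 5.3
python3 - <<'E'
from h import *
snap('scene','e.png',(320,180,470,290),5)
E
```

```text
t 2.7 tcp [0.4538 0.2442 0.1296] yaw 5.1 tilt 1.55 gap 0.05 F [-0.   0.1  0.1] | need units [ 3.01  0.26 -0.01] spin -0.03 j [ 0.44 -0.11  1.61 -0.01  1.67  0.35]
```

View pics/e.png

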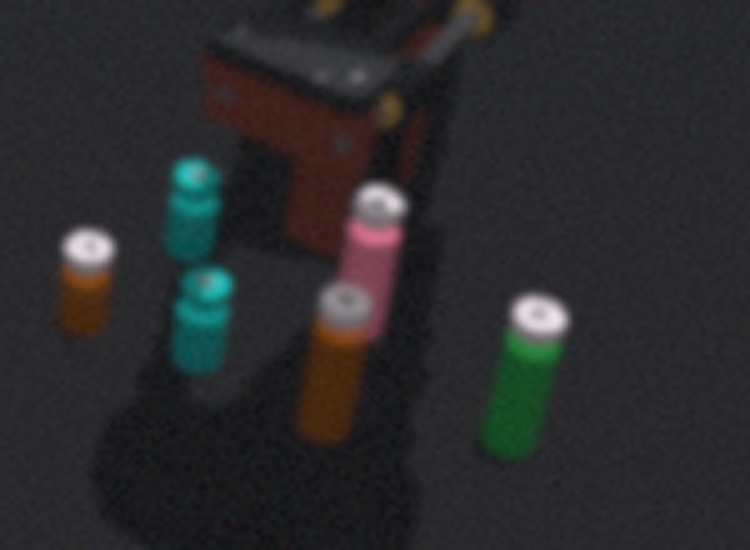

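The tall vial (cap at (345,300) in the crop) stands below and in front of the gripper. I'll check the projected fingertip position before descending.

```bash
python3 - <<'E'
from h import *
o=ctrl.get_obs();R=np.array(o['orientation']);p=np.array(o['tcp_pos']);print(R.round(4))
for q in (p+R[:,0]*.008+R[:,2]*.025,p+R[:,0]*.008-R[:,2]*.025,p+R[:,0]*.008+R[:,2]*.038, [.4514,.2499,.075]):print(q,(px('scene',q)-[320,180])*5)
E
python3 d.py 0.4514 0.2499 0.1 5.3
```

```text
[[-0.0124 -0.0887  0.996 ]
 [-0.0222  0.9958  0.0884]
 [-0.9997 -0.021  -0.0143]]
[0.47904621 0.24646489 0.12273869] [317.9232952  234.97449757]
[0.42924724 0.24204351 0.12345564] [375.13882748 176.65529451]
[0.49199394 0.24761445 0.12255229] [302.38803631 250.80942703]
[0.4514, 0.2499, 0.075] [345.76462316 295.99954648]
t 2.75 tcp [0.4542 0.2444 0.1311] yaw 5.1 tilt 1.46 gap 0.0501 F [ 0.3  0.5 -0.2] | need units [ 1.03  0.21 -0.06] spin -0.03 j [ 0.44 -0.11  1.61 -0.01  1.67  0.35]
```

```bash
python3 -m jog '[[[0,0.15,-0.05,0,-0.14],[0.6,0.1,0,0,-0.14],[0.6,0,0,0,-0.14],[0.6,0,0,0,-0.14],[0.5,0,0,0,-0.14],[0.3,0,0,0,-0.14],[0,0,0,0,-0.14]]]' >/dev/null
python3 d.py 0.4514 0.2499 0.039 5.3
```

```text
t 3.45 tcp [0.4549 0.2547 0.0599] yaw 5.2 tilt 0.87 gap 0.0502 F [-0.7  0.5  0.6] | need units [ 0.7  -0.14 -0.13] spin -0.02 j [ 0.45 -0.08  1.71 -0.01  1.52  0.36]
```

```bash
python3 -m jog '[[[0.3,-0.15,-0.1,0,-0.14],[0.4,0,0,0,-0.14],[0,0,0,0,-0.14],[0,0,0,0,-0.14]]]' >/dev/null
python3 d.py 0.4514 0.2499 0.039 5.3
```

```text
t 3.85 tcp [0.4531 0.2497 0.0394] yaw 5.2 tilt 0.82 gap 0.0498 F [-0.3 -0.9 -0.8] | need units [ 0.01  0.01 -0.06] spin -0.02 j [ 0.45 -0.08  1.74 -0.01  1.48  0.36]
```

Close, then lift.

```bash
python3 -m jog '[[[0,0,-0.05,0,0.2],[0,0,0,0,0.4],[0,0,0,0,0.6],[0,0,0,0,0.8],[0,0,0,0,0.8],[0,0,0,0,0.8]]]' 10 
python3 -m jog '[[[-0.3,0,0,0,0.8],[-0.6,0,0,0,0.8],[-0.6,0,0,0,0.8],[-0.6,0,0,0,0.8],[-0.4,0,0,0,0.8],[0,0,0,0,0.8]]]' 10 >/dev/null
python3 d.py 0.6563 -0.0019 0.11 5.3
```

```text
t: 4.45
tcp_pos: [0.4522, 0.2499, 0.0408]
orientation: [[0.005, -0.09, 0.996], [-0.013, 0.996, 0.09], [-1.0, -0.013, 0.004]]
wrist_force: [-0.5, 0.4, -0.3]
finger_gap: 0.0225
t 5.05 tcp [0.4515 0.2508 0.1207] yaw 5.1 tilt 0.79 gap 0.0228 F [-1.  -0.3  0. ] | need units [ 0.5  -9.    6.04] spin -0.02 j [ 0.45 -0.13  1.64 -0.01  1.63  0.36]
```

```bash
python3 -m jog '[[[0,-0.4,0.3,0,0.8],[0,-0.8,0.5,0,0.8],[0,-0.9,0.6,0,0.8],[0,-0.9,0.6,0,0.8],[0,-0.9,0.6,0,0.8],[0,-0.9,0.6,0,0.8],[0,-0.9,0.6,0,0.8],[0,-0.9,0.6,0,0.8],[0,-0.9,0.6,0,0.8],[0,-0.6,0.4,0,0.8],[0,-0.3,0.2,0,0.8],[0,0,0,0,0.8]]]' 10 >/dev/null
python3 d.py 0.6563 -0.0019 0.0455 5.3
```

```text
t 6.25 tcp [ 0.6477 -0.0059  0.1092] yaw 5.1 tilt 1.24 gap 0.0227 F [ 0.4  0.3 -0.3] | need units [2.12 0.14 0.33] spin -0.03 j [-0.05  0.24  1.28 -0.02  1.63 -0.14]
```

```bash
python3 -m jog '[[[0.2,0.14,0.33,0,0.8],[0.5,0,0,0,0.8],[0.5,0,0,0,0.8],[0.3,0,0,0,0.8],[0,0,0,0,0.8],[0,0,0,0,0.8]]]' 10 >/dev/null
python3 d.py 0.6563 -0.0019 0.045 5.3
```

```text
t 6.85 tcp [6.529e-01 4.000e-04 5.770e-02] yaw 5.2 tilt 1.45 gap 0.0227 F [-0.1  0.2 -0.4] | need units [ 0.42 -0.08  0.11] spin -0.01 j [-0.04  0.28  1.32 -0.02  1.55 -0.13]
```

```bash
python3 - <<'E'
from h import *
snap('scene','f.png',(200,200,320,290),6)
E
```

```text
(no output)
```

View pics/f.png

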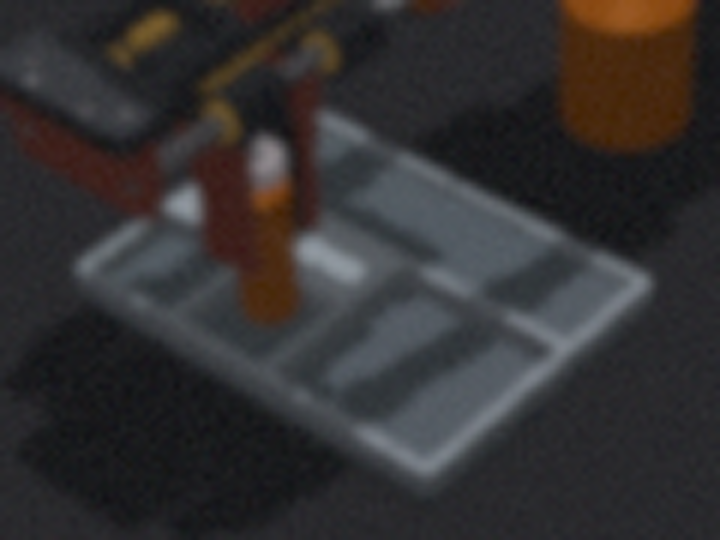

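The vial bottom, at (270,320) in the crop, is inside the middle bay and roughly centred. Lower it and check the force.

```bash
python3 -m jog '[[[0.15,-0.08,0.12,0,0.8],[0.15,0,0,0,0.8],[0.1,0,0,0,0.8],[0,0,0,0,0.8],[0,0,0,0,0.8]]]' 10 >/dev/null
python3 d.py 0.6563 -0.0019 0.0445 5.3
```

```text
t 7.4 tcp [ 0.6578 -0.0021  0.0468] yaw 5.2 tilt 1.32 gap 0.0227 F [ 0.2 -0.1 -1.2] | need units [ 0.08  0.01 -0.05] spin -0.01 j [-0.05  0.3   1.32 -0.02  1.53 -0.14]
```

```bash
for i in 1; do python3 -m jog '[[[0.08,0,-0.05,0,0.8],[0.06,0,0,0,0.8],[0,0,0,0,0.8]]]' 10 >/dev/null;done
python3 d.py 0.6563 -0.0019 0.0445 5.3
```

```text
t 7.7 tcp [ 0.6567 -0.0025  0.045 ] yaw 5.2 tilt 1.24 gap 0.0226 F [ 0.1 -0.8  0. ] | need units [ 0.02  0.02 -0.01] spin -0.01 j [-0.05  0.29  1.33 -0.02  1.53 -0.14]
```

```bash
python3 -m jog '[[[0.05,0,0,0,0.8],[0.05,0,0,0,0.8],[0,0,0,0,0.8]]]' 10 >/dev/null
python3 d.py 0.6563 -0.0019 0.0445 5.3
```

```text
t 8.0 tcp [ 0.6571 -0.0026  0.0448] yaw 5.2 tilt 1.16 gap 0.0226 F [ 0.6 -1.1 -0. ] | need units [ 0.01  0.02 -0.02] spin -0.01 j [-0.05  0.29  1.33 -0.02  1.53 -0.14]
```

```bash
python3 -m jog '[[[0.12,0,0,0,0.8],[0.12,0,0,0,0.8]]]' 10 >/dev/null
python3 d.py 0.6563 -0.0019 0.0445 5.3
```

```text
t 8.2 tcp [ 0.6579 -0.0029  0.0426] yaw 5.2 tilt 1.11 gap 0.0227 F [-8.1 -0.4 16.1] | need units [-0.06  0.04 -0.05] spin -0.01 j [-0.05  0.29  1.34 -0.02  1.52 -0.14]
```

```bash
python3 -m jog '[[[-0.05,0,0,0,0.8],[0,0,0,0,0.45],[0,0,0,0,0.35],[0,0,0,0,0.2],[0,0,0,0,0],[0,0,0,0,-0.14],[-0.4,0,0,0,-0.14],[-0.8,0,0,0,-0.14],[-0.8,0,0,0,-0.14],[-0.8,0,0,0,-0.14],[-0.5,0,0,0,-0.14],[0,0,0,0,-0.14]]]' 10 >/dev/null
python3 d.py 0.4707 0.1258 0.12 5.3
python3 - <<'E'
from h import *
snap('scene','g.png',(200,200,350,290),5)
E
```

```text
t 9.4 tcp [ 0.658  -0.001   0.1469] yaw 5.2 tilt 1.15 gap 0.05 F [-0.2 -0.6 -0.1] | need units [ 0.88  4.79 -5.82] spin -0.01 j [-0.04  0.26  1.2  -0.02  1.7  -0.14]
```

View pics/g.png

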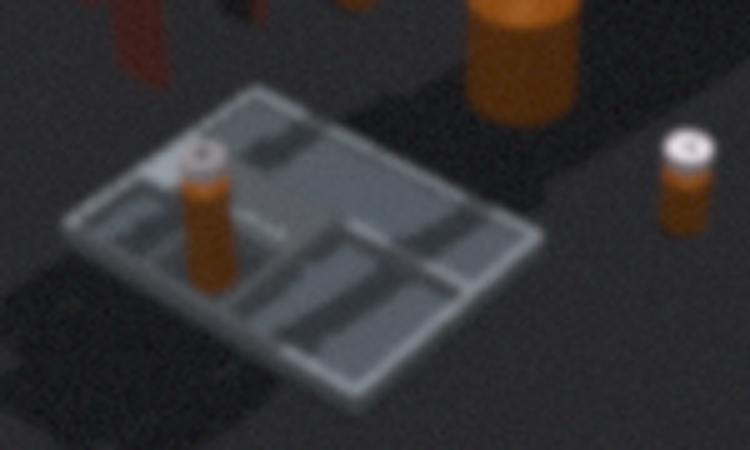

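The tall vial stands upright in the middle bay (base at (212,285)). Next is the short vial.

```bash
python3 -m jog '[[[0,0.6,-0.7,0,-0.14],[0,0.78,-0.95,0,-0.14],[0,0.78,-0.95,0,-0.14],[0,0.78,-0.95,0,-0.14],[0,0.78,-0.95,0,-0.14],[0.2,0.7,-0.85,0,-0.14],[0.4,0.3,-0.4,0,-0.14],[0.3,0,0,0,-0.14],[0,0,0,0,-0.14]]]' 10 >/dev/null
python3 d.py 0.4707 0.1258 0.07 5.3
```

```text
t 10.35 tcp [0.461  0.1264 0.1035] yaw 5.1 tilt 2.01 gap 0.0502 F [ 0.5 -0.2 -0.2] | need units [ 1.11 -0.03  0.35] spin -0.02 j [ 0.21 -0.2   1.73 -0.01  1.64  0.12]
```

```bash
python3 -m jog '[[[0.3,0,0.3,0,-0.14],[0.5,0,0,0,-0.14],[0.5,0,0,0,-0.14],[0.5,0,0,0,-0.14],[0.4,0,0,0,-0.14],[0.1,0,0,0,-0.14],[0,0,0,0,-0.14]]]' 10 >/dev/null
python3 d.py 0.4707 0.1258 0.024 5.3
```

```text
t 11.05 tcp [0.4716 0.1222 0.0256] yaw 4.8 tilt 2.27 gap 0.0498 F [-0.5 -0.2  0. ] | need units [ 0.05  0.12 -0.02] spin -0.06 j [ 0.19 -0.12  1.81 -0.01  1.49  0.11]
```

```bash
python3 -m jog '[[[0.1,0.12,0,0,-0.14],[0,0,0,0,0.1],[0,0,0,0,0.3],[0,0,0,0,0.45],[0,0,0,0,0.6],[0,0,0,0,0.8],[0,0,0,0,0.8]]]' 10 >/dev/null
python3 d.py 0.4707 0.1258 0.024 5.3
python3 -m jog '[[[-0.3,0,0,0,0.8],[-0.6,0,0,0,0.8],[-0.6,0,0,0,0.8],[-0.6,0,0,0,0.8],[-0.6,0,0,0,0.8],[-0.6,0,0,0,0.8],[-0.4,0,0,0,0.8],[0,0,0,0,0.8]]]' 10 >/dev/null
python3 d.py 0.6607 -0.0497 0.14 5.3
```

```text
t 11.75 tcp [0.473  0.1264 0.0251] yaw 4.8 tilt 2.02 gap 0.0221 F [ 0.2  0.2 -0.6] | need units [ 0.04 -0.01 -0.08] spin -0.06 j [ 0.2  -0.12  1.8  -0.01  1.49  0.12]
t 12.55 tcp [0.4761 0.1287 0.1441] yaw 4.8 tilt 1.96 gap 0.0226 F [-0.   0.5 -1. ] | need units [ 0.08 -6.44  5.63] spin -0.06 j [ 0.2  -0.17  1.64 -0.01  1.7   0.12]
```

```bash
python3 -m jog '[[[0,-0.4,0.3,-0.06,0.8],[0,-0.8,0.7,0,0.8],[0,-0.9,0.8,0,0.8],[0,-0.9,0.8,0,0.8],[0,-0.9,0.8,0,0.8],[0,-0.9,0.8,0,0.8],[0,-0.8,0.7,0,0.8],[0,-0.5,0.4,0,0.8],[0,-0.15,0.15,0,0.8],[0,0,0,0,0.8]]]' 10 >/dev/null
python3 d.py 0.6607 -0.0497 0.031 5.3
```

```text
t 13.55 tcp [ 0.6599 -0.0486  0.1325] yaw 5.5 tilt 2.45 gap 0.0224 F [-0.2 -0.2  0.1] | need units [3.38 0.01 0.16] spin 0.02 j [-0.11  0.29  1.18 -0.02  1.71 -0.21]
```

```bash
python3 -m jog '[[[0.3,0,0.1,0,0.8],[0.6,0,0,0,0.8],[0.6,0,0,0,0.8],[0.6,0,0,0,0.8],[0.5,0,0,0,0.8],[0.2,0,0,0,0.8],[0,0,0,0,0.8]]]' 10 >/dev/null
python3 d.py 0.6607 -0.0497 0.029 5.3
python3 - <<'E'
from h import *
snap('scene','i.png',(200,200,320,290),6)
E
```

```text
t 14.25 tcp [ 0.6562 -0.0429  0.043 ] yaw 5.8 tilt 2.49 gap 0.0223 F [-0.4 -0.3 -0.4] | need units [ 0.46 -0.23  0.14] spin 0.07 j [-0.11  0.32  1.3  -0.02  1.56 -0.21]
```

View pics/i.png

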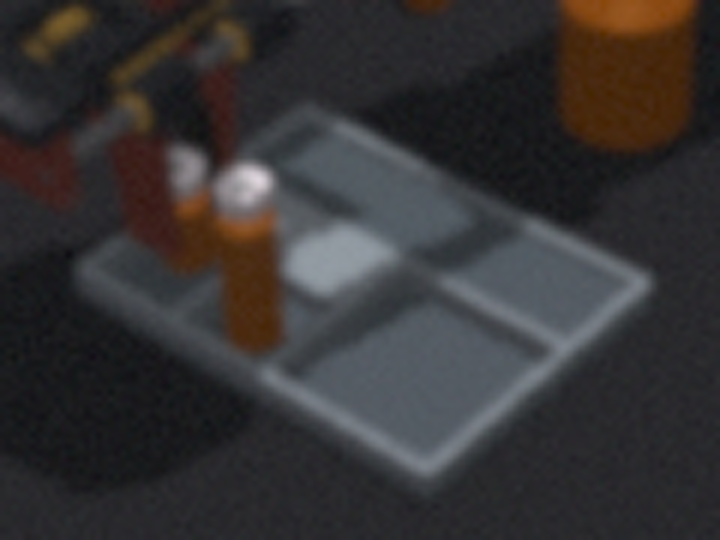

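The short vial hangs above the corner bay behind the tall vial, which still stands (base at (252,345)). Correct y first, then lower.

```bash
python3 -m jog '[[[0,-0.25,0.12,0.07,0.8],[0.15,0,0,0,0.8],[0.15,0,0,0,0.8],[0,0,0,0,0.8],[0,0,0,0,0.8]]]' 10 >/dev/null
python3 d.py 0.6607 -0.0497 0.029 5.3
python3 -m jog '[[[0.12,0,0,0,0.8],[0.12,0,0,0,0.8]]]' 10 >/dev/null
python3 d.py 0.6607 -0.0497 0.029 5.3
```

```text
t 14.8 tcp [ 0.6629 -0.0513  0.0375] yaw 5.2 tilt 2.18 gap 0.0226 F [ 1.  -0.2 -0.5] | need units [ 0.29  0.06 -0.06] spin -0.01 j [-0.12  0.34  1.29 -0.02  1.54 -0.21]
t 15.0 tcp [ 0.6631 -0.0515  0.0308] yaw 5.2 tilt 2.1 gap 0.0226 F [ 0.2 -0.9 -1.4] | need units [ 0.06  0.07 -0.07] spin -0.01 j [-0.12  0.34  1.3  -0.02  1.53 -0.21]
```

```bash
python3 -m jog '[[[0.1,0,-0.06,0,0.8],[0,0,0,0,0.8]]]' 10 >/dev/null
python3 d.py 0.6607 -0.0497 0.029 5.3
python3 -m jog '[[[0.1,0,0,0,0.8]]]' 10 >/dev/null
python3 d.py 0.6607 -0.0497 0.029 5.3
```

```text
t 15.2 tcp [ 0.6615 -0.0516  0.0281] yaw 5.2 tilt 2.04 gap 0.0226 F [-0.1  0.6  1.2] | need units [-0.03  0.07 -0.02] spin -0.01 j [-0.12  0.34  1.31 -0.02  1.52 -0.21]
t 15.3 tcp [ 0.6617 -0.0518  0.0275] yaw 5.2 tilt 1.98 gap 0.0227 F [-5.8 -0.1 15.7] | need units [-0.05  0.07 -0.03] spin -0.01 j [-0.12  0.34  1.31 -0.02  1.52 -0.21]
```

```bash
python3 -m jog '[[[-0.05,0,0,0,0.8],[0,0,0,0,0.45],[0,0,0,0,0.35],[0,0,0,0,0.2],[0,0,0,0,0.05],[0,0,0,0,0.05],[-0.4,0,0,0,0.05],[-0.8,0,0,0,0.05],[-0.9,0,0,0,0],[-0.9,0,0,0,0],[-0.9,0,0,0,0],[0,0,0,0,0]]]' 10 >/dev/null
python3 -m jog '[[[0,-0.6,0,-0.97,0],[0,-0.6,0,-0.97,0],[0,0,0,-0.97,0],[0,0,0,-0.97,0],[0,0,0,-0.97,0],[0,0,0,-0.97,0],[0,0,0,-0.97,0],[0,0,0,-0.97,0],[0,0,0,-0.97,0],[0,0,0,-0.7,0],[0,0,0,0,0]]]' 10 >/dev/null
python3 d.py 0.5587 -0.3182 0.09 83.1
python3 - <<'E'
from h import *
snap('scene','k.png',(160,130,320,290),3.7)
E
```

```text
t 17.6 tcp [ 0.6677 -0.086   0.1425] yaw 83.8 tilt 2.55 gap 0.0441 F [-0.4  0.3  0.5] | need units [ 2.02  2.7  -8.05] spin 0.09 j [-0.17  0.33  1.12 -0.02  1.73 -1.63]
```

View pics/k.png

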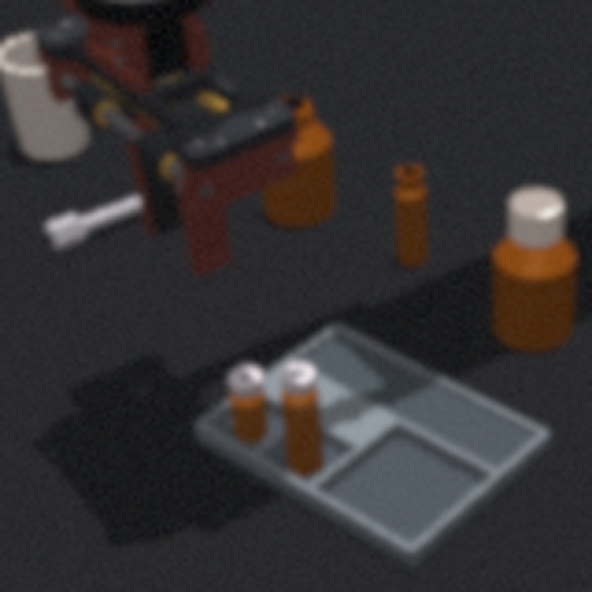

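Both vials are upright in their bays (short at (250,430), tall at (303,465)). Next is the column.

```bash
python3 -m jog '[[[0,0.2,-0.5,0.09,0],[0,0.3,-0.9,0,0],[0,0.3,-0.9,0,0],[0,0.3,-0.9,0,0],[0,0.3,-0.9,0,0],[0,0.3,-0.9,0,0],[0,0.3,-0.9,0,0],[0.1,0.3,-0.9,0,0],[0.3,0.3,-0.8,0,0],[0.4,0.1,-0.3,0,0],[0,0,0,0,0]]]' 10 >/dev/null
python3 d.py 0.5587 -0.3182 0.06 83.1
```

```text
t 18.75 tcp [ 0.5424 -0.326   0.124 ] yaw 81.0 tilt 2.82 gap 0.0438 F [ 0.3 -0.1 -1.2] | need units [ 2.1  -0.58  0.4 ] spin -0.26 j [-0.57  0.21  1.29 -0.04  1.67 -1.99]
```

```bash
python3 -m jog '[[[0,-0.58,0.4,-0.26,0],[0.5,0,0,0,0],[0.5,0,0,0,0],[0.5,0,0,0,0],[0.3,0,0,0,0],[0,0,0,0,0],[0,0,0,0,0]]]' 10 >/dev/null
python3 d.py 0.5587 -0.3182 0.013 83.1
```

```text
t 19.45 tcp [ 0.5574 -0.3149  0.0619] yaw 83.0 tilt 2.99 gap 0.0442 F [-1.1 -0.5 -0.1] | need units [ 1.63 -0.13 -0.07] spin -0.01 j [-0.55  0.26  1.34 -0.04  1.57 -1.99]
```

```bash
python3 - <<'E'
from h import *
snap('scene','l.png',(150,120,260,210),6)
E
```

```text
(no output)
```

View pics/l.png

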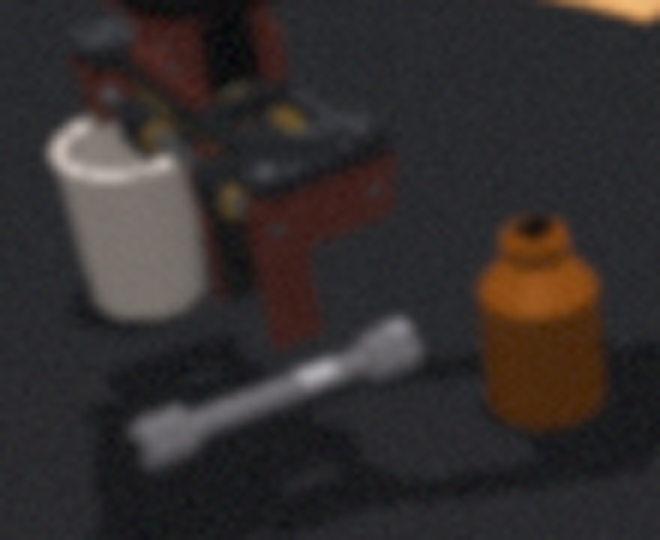

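```bash
python3 - <<'E'
from h import *
for u,v in((644,267),(685,267),(664,248),(664,287)):print(w('top',u/1.42,v/1.42,.085).round(4))
p,q=(w('scene',150+u/6,120+v/6,.01) for u,v in((160,440),(395,345)))
print('col nut centres',p,q,(p+q)/2,np.arctan2(*(q-p)[1::-1]))
print(np.array(ctrl.get_obs()['orientation']).round(3))
E
```

```text
[ 0.5377 -0.423   0.085 ]
[ 0.5361 -0.493   0.085 ]
[ 0.5701 -0.4591  0.085 ]
[ 0.5022 -0.4551  0.085 ]
col nut centres [ 0.6199201  -0.32041089  0.01      ] [ 0.49234497 -0.30717484  0.01      ] [ 0.55613254 -0.31379286  0.01      ] 3.0382115350220786
[[-0.05  -0.991  0.122]
 [-0.015  0.123  0.992]
 [-0.999  0.048 -0.021]]
```

```bash
python3 -m jog '[[[0.3,-0.1,0,0,0],[0.5,0,0,0,0],[0.4,0,0,0,0],[0.2,0,0,0,0],[0,0,0,0,0],[0,0,0,0,0]]]' 10 >/dev/null
python3 d.py 0.557 -0.316 0.013 83.1
```

```text
t 20.1 tcp [ 0.5587 -0.3166  0.017 ] yaw 82.9 tilt 2.93 gap 0.0439 F [-0.3  1.4  0.2] | need units [0.14 0.05 0.02] spin -0.02 j [-0.55  0.29  1.38 -0.04  1.5  -1.99]
```

```bash
python3 -m jog '[[[0.16,0,0,0,0],[0,0,0,0,0.2],[0,0,0,0,0.4],[0,0,0,0,0.6],[0,0,0,0,0.8],[0,0,0,0,1],[0,0,0,0,1],[0,0,0,0,1]]]' 25 >/dev/null
python3 d.py 0.557 -0.316 0.013 83.1
python3 -m jog '[[[-0.3,0,0,0,1],[-0.6,0,0,0,1],[-0.8,0,0,0,1],[-0.8,0,0,0,1],[-0.8,0,0,0,1],[-0.7,0,0,0,1],[-0.3,0,0,0,1],[0,0,0,0,1]]]' 25 >/dev/null
python3 d.py 0.573 0.0074 0.14 5.3
```

```text
t 20.9 tcp [ 0.5593 -0.3171  0.0136] yaw 82.9 tilt 2.83 gap 0.0113 F [-0.1  0.3 -0.7] | need units [0.02 0.08 0.03] spin -0.02 j [-0.55  0.3   1.39 -0.04  1.49 -1.99]
t 21.7 tcp [ 0.5643 -0.3139  0.1475] yaw 83.0 tilt 3.0 gap 0.0112 F [ 1.4 -0.6 -1.2] | need units [ 0.08  1.02 10.67] spin 9.71 j [-0.54  0.25  1.2  -0.04  1.73 -1.99]
```

```bash
python3 -m jog '[[[0,0,0.5,0,1],[0,0.1,0.9,0,1],[0,0.1,0.95,0,1],[0,0.1,0.95,0,1],[0,0.1,0.95,0,1],[0,0.1,0.95,0,1],[0,0.1,0.95,0,1],[0,0.1,0.95,0,1],[0,0.1,0.95,0,1],[0,0.1,0.95,0,1],[0,0.1,0.95,0,1],[0,0,0.4,0,1]]]' 25 >/dev/null
python3 d.py 0.573 0.0074 0.14 5.3
python3 -m jog '[[[0,0,0,0.6,1],[0,0,0,0.97,1],[0,0,0,0.97,1],[0,0,0,0.97,1],[0,0,0,0.97,1],[0,0,0,0.97,1],[0,0,0,0.97,1],[0,0,0,0.97,1],[0,0,0,0.97,1],[0,0,0,0.97,1],[0,0,0,0.4,1],[0,0,0,0,1]]]' 25 >/dev/null
python3 d.py 0.573 0.0074 0.06 5.3
```

```text
t 22.9 tcp [0.5628 0.0207 0.1226] yaw 83.0 tilt 4.55 gap 0.0113 F [ 1.4 -1.3 -2. ] | need units [-0.6  -0.35 -0.41] spin 9.71 j [-0.02  0.07  1.45 -0.01  1.71 -1.47]
t 24.1 tcp [0.5544 0.0242 0.1068] yaw 2.1 tilt 5.95 gap 0.0112 F [ 0.7 -0.5 -1.3] | need units [ 1.49 -0.58  0.76] spin -0.41 j [-0.01  0.08  1.47 -0.01  1.7  -0.05]
```

```bash
python3 -m jog '[[[0,-0.58,0.5,-0.41,1],[0,0,0.25,0,1],[0,0,0,0,1],[0,0,0,0,1],[0,0,0,0,1],[0,0,0,0,1]]]' 25 ; python3 d.py 0.573 0.0074 0.06 5.3
python3 - <<'E'
from h import *
snap('scene','m.png',(190,130,330,290),3.7)
E
```

```text
t: 24.7
tcp_pos: [0.5756, 0.0092, 0.1015]
orientation: [[-0.109, -0.099, 0.989], [-0.005, 0.995, 0.099], [-0.994, 0.006, -0.109]]
wrist_force: [-0.3, 0.5, -1.8]
finger_gap: 0.0113
t 24.7 tcp [0.5756 0.0092 0.1015] yaw 5.7 tilt 6.26 gap 0.0113 F [-0.3  0.5 -1.8] | need units [ 1.38 -0.06  0.06] spin 0.05 j [-0.04  0.14  1.41 -0.01  1.7  -0.14]
```

View pics/m.png

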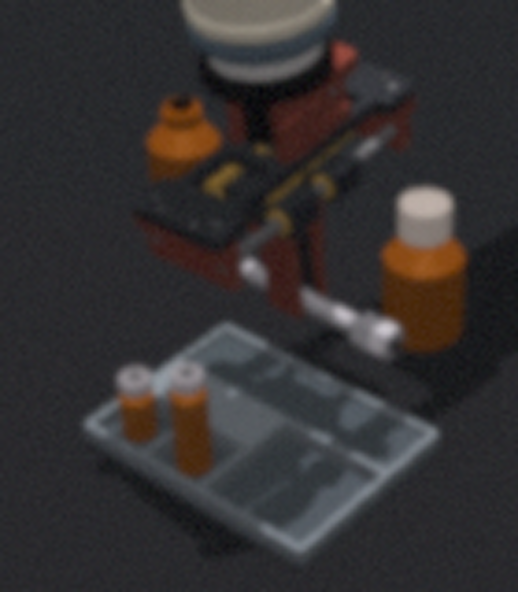

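The column is held crosswise over the trough and the gripper leans about 6° toward the base. Because the lean is about the tube axis, it does no harm here. Descend.

```bash
python3 -m jog '[[[0.3,-0.06,0.1,0.05,1],[0.5,0,0.05,0,1],[0.5,0,0.05,0,1],[0.3,0,0.05,0,1],[0,0,0,0,1]]]' 25 >/dev/null; python3 d.py 0.573 0.0074 0.0265 5.3
```

```text
t 25.25 tcp [0.5771 0.0082 0.0476] yaw 5.3 tilt 6.35 gap 0.0113 F [-0.5 -0.2 -2.1] | need units [ 0.71 -0.02 -0.06] spin 0.0 j [-0.04  0.17  1.47 -0.01  1.61 -0.13]
```

```bash
python3 -m jog '[[[0.2,0,-0.08,0,1],[0.2,0,0,0,1],[0.1,0,0,0,1],[0,0,0,0,1]]]' 25 >/dev/null; python3 d.py 0.573 0.0074 0.0265 5.3
python3 - <<'E'
from h import *
snap('scene','n.png',(190,150,330,290),4.2)
E
```

```text
t 25.65 tcp [0.5726 0.0078 0.0315] yaw 5.3 tilt 6.38 gap 0.0112 F [ 0.3  0.  -1.4] | need units [ 0.16 -0.02  0.03] spin 0.0 j [-0.04  0.17  1.5  -0.01  1.58 -0.13]
```

View pics/n.png

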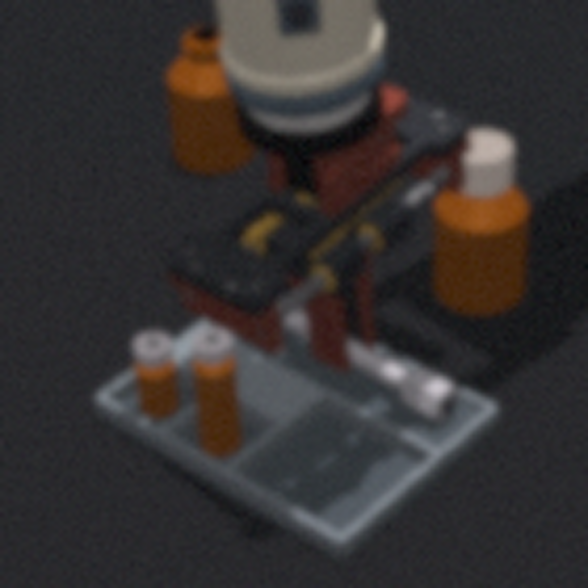

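The column is aligned over the trough with its end nut at (430,390), and the gripper clears the tall vial. Set it down.

```bash
python3 -m jog '[[[0.12,0,0.03,0,1],[0.1,0,0,0,1]]]' 25 >/dev/null; python3 d.py 0.573 0.0074 0.0265 5.3
python3 -m jog '[[[0.1,0,0,0,1]]]' 25 >/dev/null; python3 d.py 0.573 0.0074 0.0265 5.3
```

```text
t 25.9 tcp [0.574  0.0076 0.0264] yaw 5.3 tilt 6.19 gap 0.0112 F [-1.1 -2.   1.9] | need units [ 0.   -0.01 -0.03] spin 0.0 j [-0.04  0.18  1.51 -0.01  1.57 -0.13]
t 26.0 tcp [0.574  0.0075 0.0255] yaw 5.3 tilt 6.13 gap 0.0108 F [-7.7  1.5 19.9] | need units [-0.03 -0.   -0.04] spin 0.0 j [-0.04  0.18  1.51 -0.01  1.56 -0.13]
```

```bash
python3 -m jog '[[[-0.05,0,0,0,0.7],[0,0,0,0,0.6],[0,0,0,0,0.5],[-0.1,0,0,0,0.5],[-0.3,0,0,0,0.5],[-0.7,0,0,0,0.4],[-0.9,0,0,0,0],[-0.9,0,0,0,0],[-0.9,0,0,0,0],[-0.9,0,0,0,0],[-0.9,0,0,0,0],[0,0,0,0,0]]]' 25 >/dev/null; python3 d.py 0.4488 0.0014 0.19 95.3
```

```text
t 27.2 tcp [0.5929 0.0088 0.2052] yaw 5.3 tilt 5.95 gap 0.0442 F [ 0.2  0.7 -0.4] | need units [ 1.    0.19 -4.73] spin -11.25 j [-0.04  0.16  1.2  -0.01  1.88 -0.13]
```

```bash
python3 -m jog '[[[0,0,-0.5,-0.9,-0.3],[0,0,0,-0.97,-0.3],[0,0,0,-0.97,-0.3],[0,0,0,-0.97,-0.3],[0,0,0,-0.97,-0.3],[0,0,0,-0.97,-0.3],[0,0,0,-0.97,-0.3],[0,0,0,-0.97,-0.3],[0,0,0,-0.97,-0.3],[0,0,0,-0.97,-0.3],[0,0,0,-0.97,-0.3],[0,0,0,-0.65,-0.3]]]' 25 >/dev/null; python3 d.py 0.4488 0.0014 0.17 95.3
```

```text
t 28.4 tcp [0.5749 0.0077 0.1987] yaw 99.0 tilt 6.48 gap 0.0571 F [ 0.1  0.3 -0.1] | need units [1.43 4.05 0.44] spin 0.46 j [-0.04  0.12  1.26 -0.01  1.87 -1.77]
```

```bash
python3 -m jog '[[[0,0.5,0.05,0.46,-0.3],[0,0.9,0,0,-0.3],[0,0.9,0,0,-0.3],[0,0.9,0,0,-0.3],[0,0.6,0,0,-0.3],[0,0.15,0,0,-0.3],[0,0,0,0,-0.3],[0,0,0,0,-0.3]]]' 25 >/dev/null; python3 d.py 0.4488 0.0014 0.081 95.3
python3 - <<'E'
from h import *
print(np.array(ctrl.get_obs()['orientation']).round(3))
snap('scene','o.png',(190,110,360,290),3.3)
E
```

```text
t 29.2 tcp [ 0.4522 -0.0029  0.2056] yaw 95.4 tilt 6.95 gap 0.0568 F [-0.3  0.4 -0.4] | need units [ 4.13 -0.4   0.12] spin 0.01 j [-0.07 -0.2   1.56 -0.01  1.9  -1.74]
[[-0.121 -0.988 -0.093]
 [-0.004 -0.094  0.996]
 [-0.993  0.121  0.007]]
```

View pics/o.png

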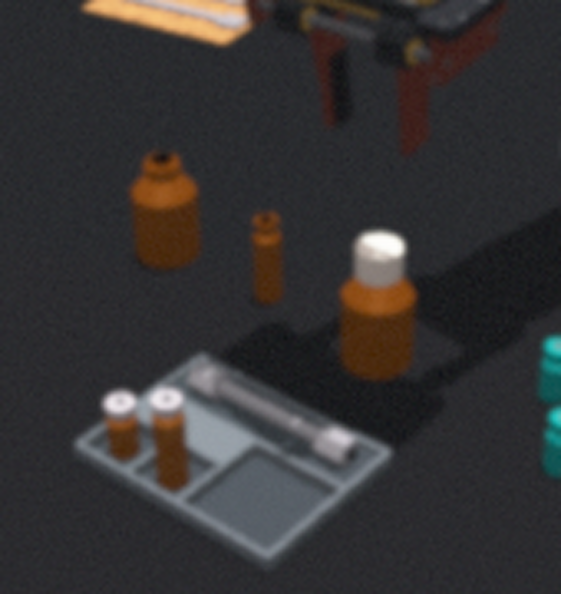

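The column rests in its trough, with nuts at (205,378) and (340,445). The bottle cap is at (380,245), below the gripper. Descend to grip the cap.

```bash
python3 -m jog '[[[0,-0.4,0.1,0,-0.3],[0.5,0,0,0,-0.3],[0.8,0,0,0,-0.3],[0.8,0,0,0,-0.3],[0.6,0,0,0,-0.3],[0.3,0,0,0,-0.3],[0,0,0,0,-0.3],[0,0,0,0,-0.3]]]' 25 >/dev/null; python3 d.py 0.4475 0.0014 0.087 95.3
```

```text
t 30.05 tcp [0.4577 0.0015 0.1094] yaw 95.4 tilt 7.11 gap 0.0569 F [-0.1 -1.   0.2] | need units [0.78 0.24 0.02] spin 0.01 j [-0.06 -0.17  1.7  -0.01  1.73 -1.73]
```

```bash
python3 -m jog '[[[0.3,0.22,0,0,-0.3],[0.3,0,0,0,-0.3],[0.1,0,0,0,-0.3],[0,0,0,0,-0.3],[0,0,0,0,-0.3]]]' 25 >/dev/null; python3 d.py 0.4475 0.0014 0.087 95.3
```

```text
t 30.55 tcp [0.4493 0.0007 0.0903] yaw 95.4 tilt 6.86 gap 0.057 F [0.4 0.5 0.2] | need units [0.12 0.05 0.03] spin 0.01 j [-0.07 -0.19  1.75 -0.01  1.7  -1.73]
```

```bash
python3 -m jog '[[[0.14,0.05,0,0,-0.1],[0,0,0,0,0.05],[0,0,0,0,0.15],[0,0,0,0,0.3],[0,0,0,0,0.6],[0,0,0,0,0.6],[0,0,0,0,0.6]]]' 30 >/dev/null; python3 d.py 0.4475 0.0014 0.087 95.3
python3 -m jog '[[[-0.3,0,0,0,0.6],[-0.5,0,0,0,0.6],[-0.5,0,0,0,0.6],[-0.5,0,0,0,0.6],[-0.5,0,0,0,0.6],[-0.3,0,0,0,0.6],[0,0,0,0,0.6]]]' 30 >/dev/null; python3 d.py 0.6333 0.0612 0.16 95.3
python3 - <<'E'
from h import *
snap('scene','p.png',(190,110,360,290),3.3)
E
```

```text
t 31.25 tcp [0.4476 0.0006 0.0866] yaw 95.4 tilt 6.8 gap 0.0354 F [ 0.5  0.4 -0.5] | need units [-0.01  0.    0.03] spin 0.01 j [-0.07 -0.19  1.76 -0.01  1.69 -1.73]
t 31.95 tcp [0.4583 0.0008 0.1726] yaw 95.4 tilt 6.64 gap 0.0353 F [-0.1  0.2 -1.7] | need units [-0.26 -6.01  1.45] spin 0.01 j [-0.06 -0.19  1.61 -0.01  1.84 -1.73]
```

View pics/p.png

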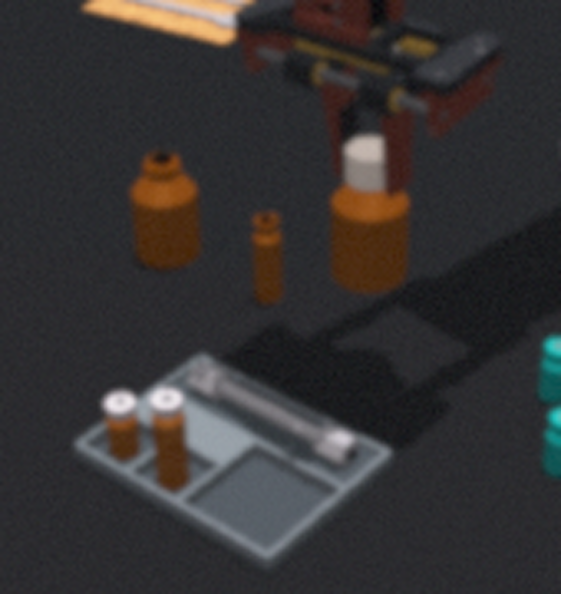

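```bash
python3 -m jog '[[[-0.1,-0.4,0.1,0,0.6],[-0.1,-0.7,0.17,0,0.6],[-0.1,-0.8,0.2,0,0.6],[-0.1,-0.8,0.2,0,0.6],[-0.1,-0.8,0.2,0,0.6],[-0.1,-0.8,0.2,0,0.6],[-0.1,-0.7,0.17,0,0.6],[-0.1,-0.6,0.15,0,0.6],[0,-0.3,0.08,0,0.6],[0,0,0,0,0.6],[0,0,0,0,0.6]]]' 30 >/dev/null; python3 d.py 0.632 0.0612 0.12 95.3
```

```text
t 33.1 tcp [0.6343 0.0633 0.1644] yaw 95.4 tilt 7.6 gap 0.0354 F [-0.1  0.2 -2.6] | need units [ 1.48 -0.11 -0.07] spin 0.01 j [ 0.05  0.31  1.1   0.    1.86 -1.62]
```

```bash
python3 -m jog '[[[0.3,-0.1,-0.07,0,0.6],[0.5,-0.05,0,0,0.6],[0.5,-0.05,0,0,0.6],[0.2,0,0,0,0.6],[0,0,0,0,0.6],[0,0,0,0,0.6]]]' 30 >/dev/null; python3 d.py 0.632 0.0612 0.0915 95.3
python3 - <<'E'
from h import *
snap('scene','q.png',(190,170,350,290),4.5)
E
```

```text
t 33.7 tcp [0.6315 0.0601 0.1139] yaw 95.3 tilt 7.78 gap 0.0357 F [-0.2  0.5 -1.4] | need units [ 0.74 -0.12  0.03] spin -0.0 j [ 0.04  0.32  1.19 -0.    1.77 -1.62]
```

View pics/q.png

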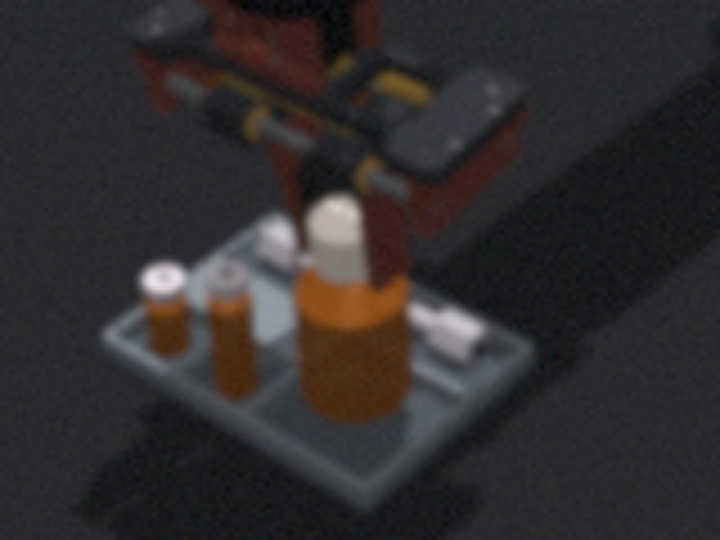

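The bottle hangs over the large bay, with its base around (355,400) about 23 mm up and clear of the tall vial. Lower it in small steps.

```bash
python3 -m jog '[[[0.25,-0.12,0.03,0,0.6],[0.2,0,0,0,0.6],[0.15,0,0,0,0.6],[0,0,0,0,0.6]]]' 30 >/dev/null; python3 d.py 0.632 0.0612 0.0915 95.3
```

```text
t 34.15 tcp [0.6336 0.0616 0.0956] yaw 95.3 tilt 7.61 gap 0.0359 F [ 0.6  0.  -2.7] | need units [ 0.14  0.04 -0.01] spin -0.0 j [ 0.04  0.33  1.21  0.    1.74 -1.62]
```

```bash
python3 -m jog '[[[0.12,0.04,0,0,0.6],[0.1,0,0,0,0.6]]]' 30 >/dev/null; python3 d.py 0.632 0.0612 0.0905 95.3
python3 -m jog '[[[0.1,0,0,0,0.6]]]' 30 >/dev/null; python3 d.py 0.632 0.0612 0.0905 95.3
```

```text
t 34.35 tcp [0.6318 0.0615 0.0907] yaw 95.3 tilt 7.52 gap 0.0356 F [-3.1  0.8  9.8] | need units [ 0.01 -0.01 -0.01] spin -0.0 j [ 0.04  0.32  1.22  0.    1.73 -1.62]
t 34.45 tcp [0.6318 0.0616 0.0907] yaw 95.3 tilt 7.36 gap 0.0354 F [-5.2  0.7 14. ] | need units [ 0.01 -0.01 -0.01] spin -0.0 j [ 0.04  0.32  1.23  0.    1.73 -1.62]
```

```bash
python3 -m jog '[[[-0.05,0,0,0,0.2],[0,0,0,0,0.1],[0,0,0,0,0],[0,0,0,0,-0.14],[0,0,0,0,-0.14],[-0.2,0,0,0,-0.14],[-0.5,0,0,0,-0.14],[-0.8,0,0,0,-0.14],[-0.9,0,0,0,-0.14],[-0.9,0,0,0,-0.14],[-0.9,0,0,0,-0.14],[0,0,0,0,-0.14]]]' 30 >/dev/null
python3 -m jog '[[[0,0.8,0,0,-0.14],[0,0.9,0,0,-0.14],[0,0.9,0,0,-0.14],[0,0.9,0,0,-0.14],[0,0.9,0,0,-0.14],[0,0.9,0,0,-0.14],[0,0.9,0,0,-0.14],[0,0.5,0,0,-0.14],[0,0,0,0,-0.14],[0,0,0,0,-0.14]]]' 30 >/dev/null;python3 d.py 0.4 0.0612 0.2 95.3
python3 - <<'E'
from h import *
snap('scene','r0.png'); a=cv2.imread('raw_scene.png'); snap('top','r1.png');b=cv2.imread('raw_top.png')
A=cv2.resize(a[170:290,190:350],(560,420),interpolation=2);B=cv2.resize(b[80:250,60:500],(800,309))
cv2.imwrite('pics/s.png',cv2.resize(np.vstack([cv2.copyMakeBorder(A,0,0,120,120,0),B]),None,fx=.8,fy=.8))
E
```

```text
t 36.65 tcp [0.4421 0.043  0.2488] yaw 95.3 tilt 7.24 gap 0.0502 F [-0.1 -0.5 -0.6] | need units [1.79 1.13 0.72] spin -0.0 j [ 0.02 -0.21  1.49 -0.    1.99 -1.64]
```

View pics/s.png

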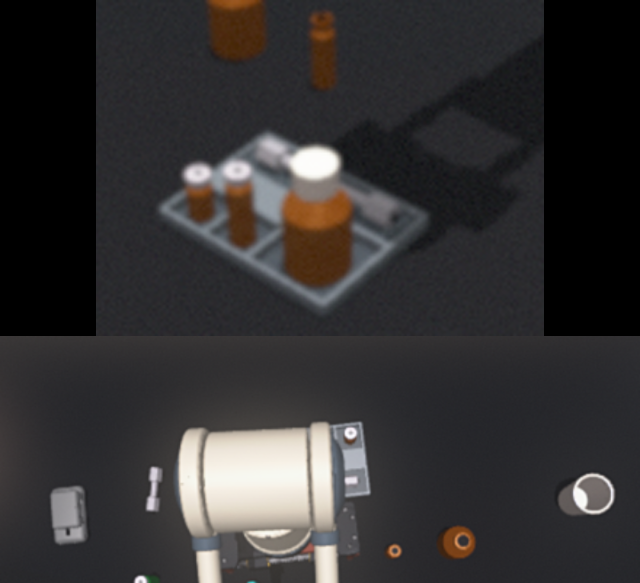

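Everything stands or lies in its recess in this view. Check it numerically from these pixels: cap tops at bottle (316,158), tall (237,170), short (198,173); column nuts at (275,152) and (380,208).

```bash
python3 - <<'E'
from h import *
th=.0928;R=np.array([[np.cos(th),-np.sin(th)],[np.sin(th),np.cos(th)]]);c=np.array([.6139,.0112])
for n,u,v,z in(('bottle',316,158,.109),('tall',237,170,.079),('short',198,173,.05),('nut1',275,152,.022),('nut2',380,208,.022)):
    p=w('scene',190+(u/.8-120)/3.5,170+v/.8/3.5,z);print(n,(R.T@(p[:2]-c)*1000).round(1))
E
```

```text
bottle [21.  48.5]
tall [ 43.3 -15.5]
short [ 41.5 -64.2]
nut1 [-44.5 -58.2]
nut2 [-43.1  60.5]
```

```bash
python3 - <<'E'
from h import *
print(ctrl.sign_off(), ctrl.get_obs()['t'])
E
```

```text
the job is handed in; nothing more can be done
the job is handed in; nothing more can be done
```

I packed the caddy in this order: tall vial, short vial, long column, capped bottle. I handed the job in at about 37 s of the 106 s allowed. Each item was lowered until the wrist force showed contact, about 14–20 N, and only then released.

The last pictures show everything upright in its recess. I measured these positions in the caddy's frame from the scene camera:

| Item | Measured (x, y), mm | Recess centre (x, y), mm |
|---|---|---|
| Bottle | (21, 48) | (24, 48) |
| Tall vial | (43, -15) | (41, -17) |
| Short vial | (41, -64) | (41, -65) |
| Column (mid length) | (-44, 1) | (-41, 0) |

- **Items to leave alone:** the uncapped bottle, uncapped vial, short column, beaker and mouse still look to be in place and undisturbed. I judged this by eye and did not re-measure them.
- **Tool lean:** the tool gradually leaned to about 7° from vertical, and the moves offer no way to correct that. I gripped the bottle with the jaws turned so the lean would not tip it, and it looks upright in the last picture.
- **Not measured:** I did not measure how far the glassware leans or how high each item sits. That they rest on the floors is inferred from the heights at contact, which matched the expected floor heights to about 2 mm.

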